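# Load a second slotted mass on the calibration hanger

### The arm

A 6-joint arm with a two-finger parallel gripper is mounted at the origin on a cart in front of the work surface, level with it; the furniture and walls round the work are solid. World frame = base frame: x ahead of the robot, y to its left, z up, the work surface at z = 0. Lengths are in m, angles in rad, forces in N, time in s.
With the tool pointing down it reaches from about 0.3 to 0.85 m from the base axis. Payload 5.4 kg.
Tool frame: the origin (TCP) lies where the fingers leave the gripper's body, on its centre line; the fingertips stand 73 mm ahead of it and the grasp point (between the pads) lies 54 mm ahead of it; x points along the fingers, y is the direction in which the jaws open and shut, and the axes are right-handed (so a half turn about x gives the same grasp; the last joint's range is limited). The gripper opens to 85 mm and grips with 20 to 120 N. Pads are 22 mm wide; open, the fingers measure 114 mm over their backs; the gripper's body (76 mm by 85 mm) begins 54 mm behind the grasp point. The pads swing forward as they close: fully open they stand 13 mm farther back than shut.
Start: joints at [-1.502, 0.158, 1.597, -0, 1.386, -0.21], TCP at [0.158, -0.553, 0.304] pointing down, gripper open.
Joint ranges: [-2.91, 2.91], [-0.94, 2.29], [0.18, 2.7], [-1.29, 4.43], [0.17, 2.64], [-3, 3]. Speed limits (rad/s): [2.57, 2.57, 3.14, 3.14, 3.14, 3.14].

### API

Orientations are given as a rotation vector (axis times angle).
In Python, from workcell import manip gives the robot as it stands.
- The arm moves only by the tool drive_tool, never from a script. Its argument "rows" is a list of rows, each an object with "delta_pos": the shift along the tool's x, y, z in m, a list of three; "rot": the turn, a rotation vector about the tool's x, y, z in degrees, a list of three. In form: [{"delta_pos": [dx, dy, dz], "rot": [ax, ay, az]}, ...]. A call has 1 to 12 rows; each row shifts and turns the commanded pose from where the row before left it, along the tool's axes as they then stand; what a row does not reach is not made up. A row lasts 1/8 s, in which the tool goes at most 62.5 mm and 10.7 degrees, less where a joint would pass 70% of its speed; a pose out of reach is approached as far as the arm can. A call with a gripper value outside its range is refused whole. "claw" is the gripper's target within -1 to 1 (shut at 1, half-way at 0, fully open at -1), set as the call begins (left out, the last holds). The fingers move at their own pace and stop on an object; "newtons" is the grip in N (left out, the last holds). Time passes only in rows, so rows that do not move let the fingers close. It gives the time, the measured TCP pose, the force and the opening at its end, in the units of the state.
- manip.read_state(): the state, without advancing time (a new reading comes with each control period).
- manip.read_camera(name): name is "side" or "top"; returns a dict with "frame" (384x512x3 uint8, red, green, blue), "camera_matrix" (3x3 intrinsics, pixels), "distortion" ([k1, k2, p1, p2, k3] as OpenCV has them; the pictures are not rectified), "origin" and "orientation" of the camera in the world. Camera axes: x right, y down, z forward; pixel columns grow to the right and rows downward; lengths in m; the calibration is good to about 2 mm. A picture is of the moment at which its call begins. There is no depth.
- manip.job_done(): hands the job in, once; it reports no verdict.
Trained networks look in a picture, given as the dict that the camera call returned (one of the last four; its "shot" number tells which), for a name from the list of things; names that differ only in an ending like _2 or _b are one class to them, and where a whole thing is asked for, a point or a joint stands for the part that bears it (a point fixed in the world has none). Each returns a list of dicts, best first, with "confidence" (0 to 1); they miss things now and then, are a little off and sometimes report something else, mostly with a low value. They report only what shows in the picture. A call takes as long as a camera call.
- manip.recognise(picture, thing): "xy" ([column, row] in pixels, amid what is visible of it).
- manip.tip_of(picture, thing): "xy" ([column, row] in pixels: a listed point, or the origin of a listed thing).
The state is a dict: "t": time; "joint_pos": joint angles; "joint_vel": joint speeds; "joint_torque": joint torques, N m; "tool_pos": TCP position; "tcp_rot": TCP orientation; "force": force on the tool from outside, world axes, zero at the start; "torque": the same for the moment, N m; "opening": finger opening in m.
Only numpy, scipy, OpenCV 4.12 (cv2) and the standard library are available. Lean on these libraries where they do the work, as an engineer would, in place of code of your own. Each camera call takes 0.05 s, during which the arm holds its last target.

### The job

Slide the loose steel slotted mass sideways onto the hanger stem, above the brass mass already there, with its slot turned to the opposite side from the brass one's slot, and lower it until it is nested flat on the brass mass. Still holding it, bed it in with a steady downward push of about 10 N for about four seconds, then let go and leave it there. The hanger is oil-damped and slowly gives way under the push, so follow it down. It is delicate: never load the masses or the hanger with more than 25 N, keep the brass mass on the hanger, and leave the things around where they are.

Things in the scene. Friction and masses are not known exactly. Their poses are not given: they have to be found in the camera images.
- steel_mass: Grey steel, lying flat, slotted disc, diameter 56, 18 thick, 0.25 kg (+-20%); radial slot 9.6 wide with a rounded end at the disc's centre; two rim flats, 48 across, parallel to the slot, for gripping. Top: slotted boss, diameter 20, 4 high; underside: recess 5 deep (26 wide at its mouth, 23 inside) that takes the boss below. Origin: centre of underside; z up; x along the slot to its open mouth.
- brass_mass: Yellow brass, on the pan, slotted disc, diameter 56, 18 thick, 0.25 kg (+-20%); radial slot 9.6 wide with a rounded end at the disc's centre; two rim flats, 48 across, parallel to the slot, for gripping. Top: slotted boss, diameter 20, 4 high; underside: recess 5 deep (26 wide at its mouth, 23 inside) that takes the boss below. Origin: centre of underside; z up; x along the slot to its open mouth.
- stand: Grey square stand, fixed, 110 x 110 mm, top 24 mm above its origin (centre of underside, below the stem; feet raise it 1 to 14 mm off the worktop). It carries the hanger, one sprung piece: pan, stem, knob. It stays up under both masses, yields straight down only, slowly (oil damper, about 1 mm per s at 10 to 15 N; 8 mm travel), and creeps up again.
- stem_foot (a point): Point on the stem's axis at the top of the 56 mm pan, 38 mm above the stand's origin. Heights above this point: the brass mass's top 18 mm, its boss 22 mm; the stem, steel, 8 mm diameter, is bare up to 62 mm; above that a black knob, 18 mm diameter, too wide for a slot, up to 75 mm.
- steel_mouth (a point): Mouth of the steel mass's slot: point on the rim, 28 mm from its centre along its x, at the underside. The slot flares to 18 mm over its last 9 mm.
- brass_mouth (a point): The same point at the mouth of the brass mass's slot, which is loosely held by the stem.
- check_weight_large: Bystander: brass check weight with a knob, 24 mm wide, 30 mm high; origin at the centre of its underside.
- check_weight_small: Bystander: brass check weight with a knob, 18 mm wide, 22 mm high; origin at the centre of its underside.
- dropper_bottle: Bystander: small brown dropper bottle, 33 mm wide, 102 mm high; origin at the centre of its underside.
- dish: Bystander: petri dish with lid, 59 mm wide, 14 mm high; origin at the centre of its underside.

How it is judged:
By the outcome, as a careful person would: the job done as asked, in the order asked, and still so for the second after the job is handed in, with the robot touching nothing.
It also fails if it takes over 72 s, if anything falls off the work surface, if the arm or the gripper's body presses on something with over 40 N, if the wrist force passes 120 N, or if a joint passes its speed limit or range.

## Working session

There is one attempt and no reset: what is moved stays moved. The work goes in short steps, Python scripts to look and compute and a tool call to move; the robot and the scene stay as the last step left them, time stands still between calls to the robot, and variables do not carry over. Pictures are saved under pics/ and viewed, and the job is handed in when it is done.

Besides the shell and the picture viewer there is one more tool, called as name(argument=value, ...) on one line, values as JSON. drive_tool: Moves the arm, as the interface text tells. Its arguments: {"type":"object","properties":{"rows":{"type":"array"},"claw":{"type":"number"},"newtons":{"type":"number"}},"required":["rows"]}

```bash
ls; mkdir -p pics; cat > h.py <<'E'
import numpy as np,cv2
from workcell import manip
from scipy.spatial.transform import Rotation as R
def Rm(o):
    o=np.array(o,float)
    return o if o.shape==(3,3) else R.from_rotvec(o).as_matrix()
def ray(p,xy):
    u=cv2.undistortPoints(np.array([[xy]],float),np.array(p['camera_matrix']),np.array(p['distortion']))[0,0]
    d=Rm(p['orientation'])@np.array([u[0],u[1],1.]);return np.array(p['origin']),d/np.linalg.norm(d)
def atz(p,xy,z):
    o,d=ray(p,xy);return o+d*(z-o[2])/d[2]
def tri(rs):
    A=0;b=0
    for o,d in rs:
        P=np.eye(3)-np.outer(d,d);A=A+P;b=b+P@o
    x=np.linalg.solve(A,b);return x,[np.linalg.norm((np.eye(3)-np.outer(d,d))@(x-o)) for o,d in rs]
def proj(p,X):
    M=Rm(p['orientation']).T;X=np.atleast_2d(X)
    c,_=cv2.projectPoints((X-np.array(p['origin']))@M.T,np.zeros(3),np.zeros(3),np.array(p['camera_matrix']),np.array(p['distortion']));return c[:,0]
def save(p,n): cv2.imwrite('pics/'+n+'.png',p['frame'][:,:,::-1])
E
python3 - <<'E'
from h import *
np.set_printoptions(precision=4,suppress=True)
s=manip.read_state();print(s)
P={}
for c in('top','side'):
    p=manip.read_camera(c);save(p,c+'0');P[c]=p
    print(c,p['origin'],p['orientation'],p['camera_matrix'])
    for t in ['steel_mass','brass_mass','stem_foot','steel_mouth','brass_mouth','stand','check_weight_large','check_weight_small','dropper_bottle','dish']:
        print(t,[(np.round(r['xy'],1),round(r['confidence'],2)) for r in manip.tip_of(p,t)][:3], [(np.round(r['xy'],1),round(r['confidence'],2)) for r in manip.recognise(p,t)][:2])
E
```

```text
pics
{'t': 0.0, 'joint_pos': array([-1.5021,  0.1591,  1.5982,  0.    ,  1.3862, -0.2101]), 'joint_vel': array([-0.0001, -0.0006, -0.0005, -0.0005,  0.0009,  0.0008]), 'joint_torque': array([  0.0002, -39.6008, -33.1425,  -0.0003,   0.0084,  -0.    ]), 'tool_pos': array([ 0.1582, -0.5523,  0.3029]), 'tcp_rot': array([ 2.073 ,  0.2928, -2.0727]), 'force': array([-0.499 , -0.1291, -0.1449]), 'torque': array([ 0.0113,  0.0061, -0.0314]), 'opening': 0.0851321331751177}
top [0.5042 0.0482 0.9553] [-2.1739  2.1624 -0.0552] [[367.0062   0.     258.3299]
 [  0.     367.0062 195.1292]
 [  0.       0.       1.    ]]
steel_mass [(array([160.7, 226.5]), 0.71)] [(array([157. , 229.4]), 0.9)]
brass_mass [(array([328.1, 188.8]), 0.75)] [(array([332.2, 187.4]), 0.52)]
stem_foot [(array([333.1, 187.3]), 0.46), (array([181.9, 160.8]), 0.43)] []
steel_mouth [(array([162.5, 238.2]), 0.67)] [(array([156.4, 228.7]), 0.73), (array([373.8, 142.4]), 0.2)]
brass_mouth [(array([326.9, 181.7]), 0.89), (array([327.8, 193.5]), 0.52)] [(array([333.7, 193.5]), 0.88)]
stand [(array([326.8, 191.6]), 0.79)] [(array([3
[... 575 characters left out ...]
ray([263.3, 179.5]), 0.67)]
stem_foot [(array([259. , 182.1]), 0.49)] []
steel_mouth [(array([282.8, 291.5]), 0.87)] [(array([266.1, 291.7]), 0.67), (array([262.9, 177.2]), 0.25)]
brass_mouth [(array([255.6, 179.2]), 0.5)] [(array([265.3, 177.1]), 0.75)]
stand [(array([263.6, 194.5]), 0.63)] [(array([262.2, 191.3]), 0.91)]
check_weight_large [(array([204.1, 249.1]), 0.56)] [(array([206.1, 246.1]), 0.58)]
check_weight_small [(array([182.5, 269.9]), 0.62)] [(array([182.7, 266.1]), 0.69)]
dropper_bottle [(array([211.9, 218.1]), 0.81), (array([230.4, 182.7]), 0.71)] [(array([213.5, 203.5]), 0.61), (array([260.1, 189.1]), 0.44)]
dish [(array([232.3, 185.4]), 0.62)] [(array([233.2, 184.2]), 0.57)]
```

```bash
python3 - <<'E'
import cv2
a=cv2.imread('pics/top0.png');cv2.imwrite('pics/top0c.png',cv2.resize(a[110:270,130:400],None,fx=2.95,fy=2.95,interpolation=cv2.INTER_CUBIC))
a=cv2.imread('pics/side0.png');cv2.imwrite('pics/side0c.png',cv2.resize(a[130:320,160:320],None,fx=3.1,fy=3.1,interpolation=cv2.INTER_CUBIC))
E
```

```text
(no output)
```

View pics/top0.png

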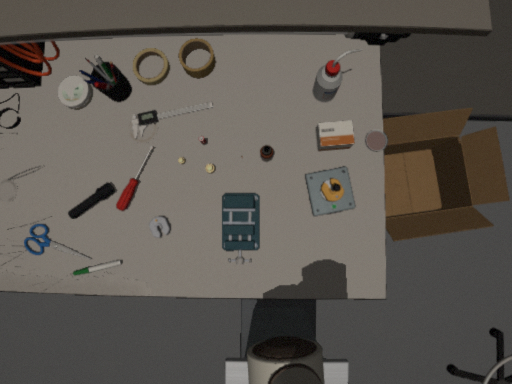

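View pics/side0.png

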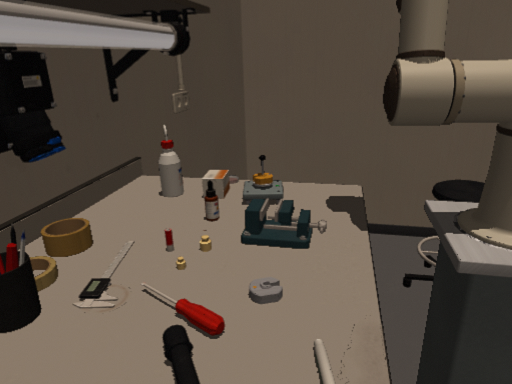

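```bash
sleep 0
```

```text
(no output)
```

View pics/top0c.png

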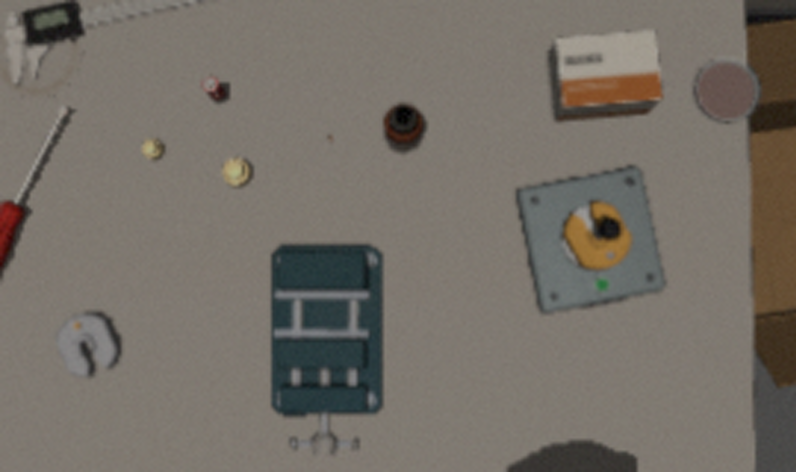

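View pics/side0c.png

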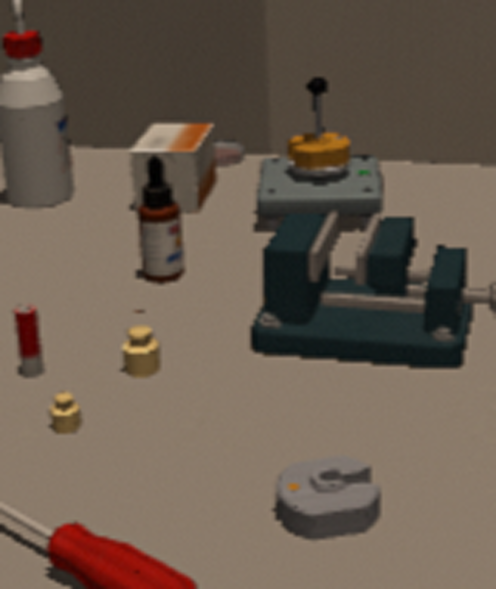

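The top view shows the steel mass at about (160,227) with its slot pointing down the image, toward the robot. The hanger is at about (333,190), with the black knob at (337,187) and the brass slot pointing up the image. A box sits just beyond the stand at (337,135). The bottle is at (266,153), between the steel mass and the stand.

```bash
python3 - <<'E'
from h import *
np.set_printoptions(precision=4,suppress=True)
P={c:manip.read_camera(c) for c in('top','side')}
for t in ['steel_mass','brass_mass','stem_foot','steel_mouth','brass_mouth','stand','check_weight_large','check_weight_small','dropper_bottle','dish']:
    r={c:manip.tip_of(P[c],t) for c in P}
    if r['top'] and r['side']:
        print(t,*tri([ray(P[c],r[c][0]['xy']) for c in P]))
import pickle
pickle.dump(P,open('P0.pkl','wb'))
# corners of stand from crop
f=130;s=2.95
for n,(u,v) in dict(a=(517,189),b=(640,167),c=(664,290),d=(543,311)).items(): print(n,atz(P['top'],(u/s+130,v/s+110),0.03))
g=P['top']['frame'].astype(int)
print(g[180:196,326:346].min(axis=2))
E
python3 - <<'E'
import cv2
a=cv2.imread('pics/top0.png');cv2.imwrite('pics/t1.png',cv2.resize(a[160:220,300:360],None,fx=9,fy=9,interpolation=cv2.INTER_CUBIC))
cv2.imwrite('pics/t2.png',cv2.resize(a[205:250,135:185],None,fx=10,fy=10,interpolation=cv2.INTER_CUBIC))
a=cv2.imread('pics/side0.png');cv2.imwrite('pics/s1.png',cv2.resize(a[145:210,195:295],None,fx=8,fy=8,interpolation=cv2.INTER_CUBIC))
E
```

```text
steel_mass [0.4944 0.3326 0.0067] [np.float64(0.000792159498615273), np.float64(0.0007921594986153499)]
brass_mass [ 0.5943 -0.1083  0.0451] [np.float64(0.0028244231836615334), np.float64(0.0028244231836613443)]
stem_foot [ 0.5931 -0.113   0.0418] [np.float64(0.0030062150845896105), np.float64(0.0030062150845901058)]
steel_mouth [ 0.4644  0.3237 -0.0004] [np.float64(0.00043810232269891815), np.float64(0.00043810232269897166)]
brass_mouth [ 0.6049 -0.0921  0.0552] [np.float64(0.0014957597169489554), np.float64(0.0014957597169488281)]
stand [ 0.588  -0.0989  0.0103] [np.float64(0.0029376709619064697), np.float64(0.0029376709619063383)]
check_weight_large [ 0.6512  0.2028 -0.0057] [np.float64(0.00665134335022326), np.float64(0.006651343350223004)]
check_weight_small [0.5762 0.2376 0.1493] [np.float64(0.06410075721953624), np.float64(0.06410075721953629)]
dropper_bottle [0.6751 0.0554 0.0047] [np.float64(0.0029037121256381446), np.float64(0.0029037121256380786)]
a [ 0.631  -0.0449  0.03  ]
b [ 0.6506 -0.1512  0.03  ]
c [ 0.5446 -0.1703  0.03  ]
d [ 0.5263 -0.0667  0.03  ]
[[118 122 126 1
[... 645 characters left out ...]
  78 100
  101 100]
 [ 55  56  57  73  75  55  36  16  13  23  28  33  25  23  34  52  66  87
   99  99]
 [ 55  55  57  54  49  46  38  26  16  19  26  31  21  28  39  51  57  69
   91 100]
 [ 57  58  54  47  47  49  43  38  24  20  19  27  24  33  49  56  57  61
   89  99]
 [ 56  58  56  50  49  50  54  51  45  37  32  41  43  44  54  57  59  65
   89 100]
 [ 54  52  55  52  45  55  50  54  50  50  55  54  53  53  54  58  58  69
   91 100]
 [ 57  55  53  55  55  48  48  49  53  54  52  59  55  55  55  58  57  76
   94 100]
 [ 55  55  57  56  55  52  51  58  58  59  60  60  56  54  55  53  58  82
   99 100]
 [ 55  55  55  51  60  55  57  59  60  69  87  83  66  59  56  58  67  92
  102  97]]
```

View pics/t1.png

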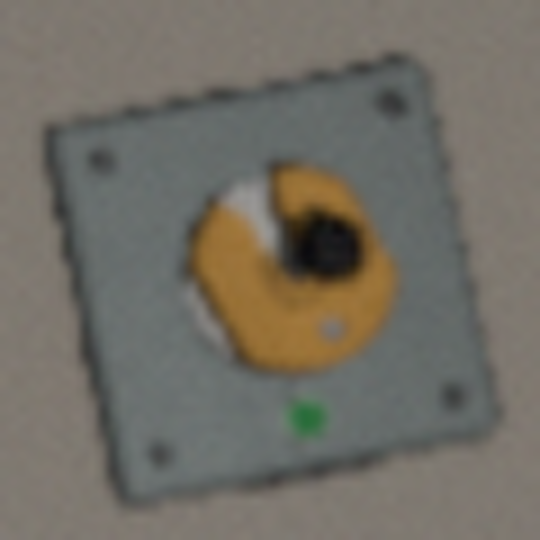

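View pics/t2.png

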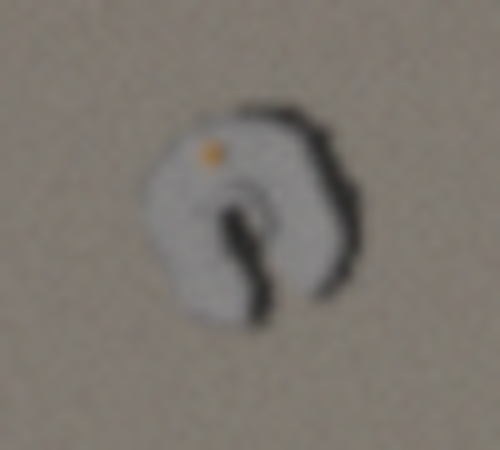

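View pics/s1.png

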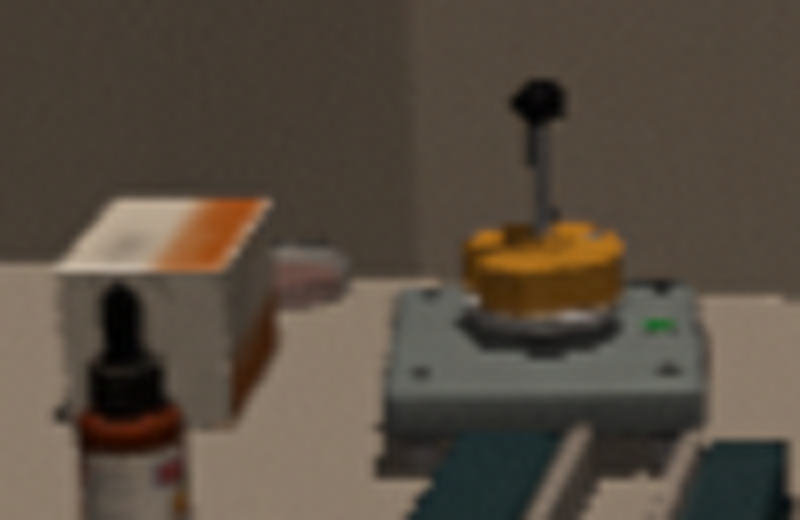

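```bash
cat > fit.py <<'E'
from h import *
from scipy.optimize import minimize
def outline(n=90):
    # disc r28 with flats y=+-24, slot to mouth along +x, 9.6 wide flaring to 18
    a0=np.arcsin(9/28);a=np.linspace(a0,2*np.pi-a0,n)
    pts=[(28*np.cos(t),np.clip(28*np.sin(t),-24,24)) for t in a]
    pts+=[(19,-4.8)]+[(4.8*np.cos(t),4.8*np.sin(t)) for t in np.linspace(-np.pi/2,-3*np.pi/2,12)]+[(19,4.8)]
    return np.array(pts)*1e-3
O=outline()
def solid(n=90):
    return None
S=8
def place(x,y,yaw,z,ol=O):
    c,s=np.cos(yaw),np.sin(yaw)
    return np.c_[x+c*ol[:,0]-s*ol[:,1],y+s*ol[:,0]+c*ol[:,1],np.full(len(ol),z)]
def rast(polys,box):
    u0,v0,u1,v1=box;m=np.zeros(((v1-v0)*S,(u1-u0)*S),np.uint8)
    for p in polys: cv2.fillPoly(m,[np.round(((p-[u0-.5,v0-.5])*S-.5)*16).astype(np.int32)],1,shift=4)
    m=cv2.GaussianBlur(m.astype(np.float32),(0,0),S*.5)
    return cv2.resize(m,(u1-u0,v1-v0),interpolation=cv2.INTER_AREA)
def masks(p,x,y,yaw,z0,box,h=.018):
    t=proj(p,place(x,y,yaw,z0+h));b=proj(p,place(x,y,yaw,z0))
    side=[np.array([t[i],t[(i+1)%len(t)],b[(i+1)%len(t)],b[i]]) for i in range(len(t))]
    T=rast([t],box);A=rast([t]+side,box);return T,A-T
def fit(views,x0,z0,W=None,free_z=False):
    # views: list of (p,box,chan image, weight)
    def cost(q):
        x,y,yaw=q[:3];z=q[3] if free_z else z0;c=0
        for p,box,I,w in views:
            T,Sd=masks(p,x,y,yaw,z,box)
            A=np.c_[T.ravel(),Sd.ravel(),np.ones(T.size)]*w.ravel()[:,None]
            b=I.ravel()*w.ravel()
            sol=np.linalg.lstsq(A,b,rcond=None)[0];c+=((A@sol-b)**2).sum()/(b.std()**2+1e-9)/len(b)
        return c
    best=None
    for dy in (-.35,0,.35):
        q0=np.array(list(x0[:2])+[x0[2]+dy]+([z0] if free_z else []))
        simp=[q0]+[q0+d for d in np.diag([.004,.004,.25]+([.006] if free_z else []))]
        r=minimize(cost,q0,method='Nelder-Mead',options=dict(initial_simplex=simp,xatol=1e-5,fatol=1e-6,maxiter=300))
        if best is None or r.fun<best.fun: best=r
    return best
E
cat > a.py <<'E'
from fit import *
import pickle
np.set_printoptions(precision=4,suppress=True)
P=pickle.load(open('P0.pkl','rb'))
def dark(p,box,thr):
    u0,v0,u1,v1=box;g=p['frame'][v0:v1,u0:u1].astype(float).max(2)
    w=np.clip(thr-g,0,None);V,U=np.mgrid[v0:v1,u0:u1];return (w*U).sum()/w.sum(),(w*V).sum()/w.sum()
print(P['side']['frame'][153:163,256:269].max(2))
kt=dark(P['top'],(332,183,341,192),45);ks=dark(P['side'],(258,154,266,161),45)
k,e=tri([ray(P['top'],kt),ray(P['side'],ks)]);print('knob',kt,ks,k,e,'footz',k[2]-.0685)
fz=k[2]-.0685
def brass(p,box):
    u0,v0,u1,v1=box;f=p['frame'][v0:v1,u0:u1].astype(float);I=f[...,0]-f[...,2]
    w=(f.max(2)>40).astype(float);w=cv2.erode(w,np.ones((3,3)));return (p,box,I,w)
bt=(316,174,350,206);bs=(248,168,280,188)
r=fit([brass(P['top'],bt)],[k[0],k[1],.5],fz);print('brass top',r.x,np.degrees(r.x[2]),r.fun)
r=fit([brass(P['top'],bt),brass(P['side'],bs)],[k[0],k[1],.5],fz,free_z=True);print('brass both',r.x,np.degrees(r.x[2]),r.fun)
def steel(p,box):
    u0,v0,u1,v1=box;f=p['frame'][v0:v1,u0:u1].astype(float);I=f[...,2]-0.8*f[...,0]
    return (p,box,I,np.ones(I.shape))
st=(143,208,178,246);ss=(243,270,290,308)
r=fit([steel(P['top'],st)],[.494,.3326,-2.7],0);print('steel top',r.x,np.degrees(r.x[2]),r.fun)
r=fit([steel(P['side'],ss)],[.494,.3326,-2.7],0);print('steel side',r.x,np.degrees(r.x[2]),r.fun)
r=fit([steel(P['top'],st),steel(P['side'],ss)],[.494,.3326,-2.7],0);print('steel both',r.x,np.degrees(r.x[2]),r.fun)
q=r.x
im=P['top']['frame'].copy()
for n,nm,q,z in[('top','o1',q,0)]:
    for c in('top','side'):
        im=cv2.resize(P[c]['frame'],None,fx=6,fy=6,interpolation=cv2.INTER_CUBIC)[:,:,::-1].copy()
        for zz in(0,.018):
            pp=(proj(P[c],place(*q[:3],zz))+.5)*6
            cv2.polylines(im,[np.round(pp).astype(int)],True,(0,0,255) if zz else (0,255,0),1)
        b=st if c=='top' else ss
        cv2.imwrite(f'pics/o_{c}.png',im[b[1]*6:b[3]*6,b[0]*6:b[2]*6])
E
python3 a.py; python3 -c "
import cv2,numpy as np
a=cv2.imread('pics/o_top.png');b=cv2.imread('pics/o_side.png');H=max(a.shape[0],b.shape[0])
p=lambda i:cv2.copyMakeBorder(i,0,H-i.shape[0],0,10,0)
cv2.imwrite('pics/o1.png',np.hstack([p(a),p(b)]))"
```

```text
[[81 82 80 82 81 84 83 82 82 82 81 82 81]
 [82 82 82 83 80 75 77 76 78 82 82 82 82]
 [82 82 82 80 61 24 19 20 43 75 83 82 82]
 [83 83 80 60 22 12 15 15 17 48 80 81 80]
 [83 83 65 18  3 10 13  9  9 45 80 83 82]
 [82 82 66 25  6  4  7  6  9 46 82 83 82]
 [82 82 81 66 26  5  7 18 29 52 81 82 82]
 [82 83 83 81 64 20 24 51 78 81 82 81 81]
 [82 82 82 84 67 37 51 65 84 82 84 82 83]
 [82 82 82 82 66 37 53 65 82 82 81 81 82]]
knob (np.float64(335.3888888888889), np.float64(186.91820987654322)) (np.float64(261.7709090909091), np.float64(157.4109090909091)) [ 0.5884 -0.1054  0.1168] [np.float64(0.001329842874656163), np.float64(0.0013298428746565316)] footz 0.04833255128510823
brass top [ 0.5889 -0.1067  0.5107] 29.261256952773504 0.024428955229773442
brass both [ 0.5885 -0.1073  0.4973  0.0468] 28.49344375596468 0.1636871971932514
steel top [ 0.4947  0.3312 -2.7173] -155.68778998835535 0.3095356734226305
steel side [ 0.4935  0.3311 -2.686 ] -153.8946008496916 0.5011156919346421
steel both [ 0.4942  0.3312 -2.7068] -155.0902745024938 0.8162648678456801
```

View pics/o1.png

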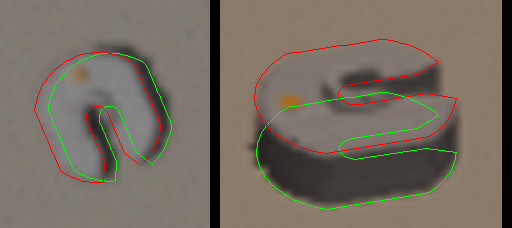

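```bash
python3 - <<'E'
from h import *
import pickle
np.set_printoptions(precision=4,suppress=True)
P=pickle.load(open('P0.pkl','rb'))
b=atz(P['side'],(224.4,198.1),0);print('box corner bottom',b)
for h in(.03,.04,.05,.06,.07):print(h,proj(P['side'],b+[0,0,h]))
print('in top',proj(P['top'],b), proj(P['top'],b+[0,0,.045]))
# box top-corners from top view at guess z, vise height
for q in [(320,147),(353,147),(319,135)]: print(atz(P['top'],q,.045),atz(P['top'],q,0))
v=atz(P['side'],(245,242),0);print('vise',v,[proj(P['side'],v+[0,0,h]) for h in(.04,.06,.08)])
s=manip.read_state();Rt=R.from_rotvec(s['tcp_rot']).as_matrix();print(Rt)
for q in [(.518,.279,0.02),(.470,.383,.02),(.4942,.3312,.0)]:print(proj(P['top'],q))
yaw=np.radians(-155.1);x=np.array([0,0,-1.])
for sg in(1,-1):
    y=sg*np.array([-np.sin(yaw),np.cos(yaw),0]);T=np.c_[x,y,np.cross(x,y)]
    d=Rt.T@T;print('rot tool deg',np.degrees(R.from_matrix(d).as_rotvec()),T)
print('shift in tool',Rt.T@(np.array([.4942,.3312,.2])-s['tool_pos']))
E
```

```text
box corner bottom [ 0.6933 -0.0835  0.    ]
0.03 [[223.7969 188.1693]]
0.04 [[223.593  184.8136]]
0.05 [[223.3878 181.4348]]
0.06 [[223.181  178.0326]]
0.07 [[222.9728 174.6067]]
in top [[318.6592 152.2156]] [[321.0909 148.734 ]]
[ 0.6977 -0.0809  0.045 ] [ 0.7073 -0.0872  0.    ]
[ 0.6982 -0.1641  0.045 ] [ 0.7078 -0.1746  0.    ]
[ 0.7285 -0.0787  0.045 ] [ 0.7396 -0.0849  0.    ]
vise [0.5724 0.1589 0.    ] [array([[244.3096, 225.2717]]), array([[243.9549, 216.6792]]), array([[243.5935, 207.9288]])]
[[ 0.      0.2752 -0.9614]
 [ 0.     -0.9614 -0.2752]
 [-1.     -0.     -0.    ]]
[[178.5604 217.9391]]
[[138.6552 236.1573]]
[[160.6997 226.9477]]
rot tool deg [-8.9252 -0.0008  0.0013] [[ 0.     0.421 -0.907]
 [ 0.    -0.907 -0.421]
 [-1.     0.    -0.   ]]
rot tool deg [171.0748   0.0019   0.0012] [[ 0.    -0.421  0.907]
 [ 0.     0.907  0.421]
 [-1.    -0.     0.   ]]
shift in tool [ 0.1039 -0.7574 -0.5663]
```

drive_tool(rows=[{"delta_pos":[0,-0.042,-0.0315],"rot":[0,0,0]},{"delta_pos":[0,-0.042,-0.0315],"rot":[0,0,0]},{"delta_pos":[0,-0.042,-0.0315],"rot":[0,0,0]},{"delta_pos":[0,-0.042,-0.0315],"rot":[0,0,0]},{"delta_pos":[0,-0.042,-0.0315],"rot":[0,0,0]},{"delta_pos":[0,-0.042,-0.0315],"rot":[0,0,0]},{"delta_pos":[0,-0.042,-0.0315],"rot":[0,0,0]},{"delta_pos":[0,-0.042,-0.0315],"rot":[0,0,0]},{"delta_pos":[0,-0.042,-0.0315],"rot":[0,0,0]},{"delta_pos":[0,-0.042,-0.0315],"rot":[0,0,0]},{"delta_pos":[0,-0.042,-0.0315],"rot":[0,0,0]},{"delta_pos":[0,-0.042,-0.0315],"rot":[0,0,0]}], claw=-1)

```text
t: 4.7
tool_pos: [0.3833, 0.0376, 0.3043]
tcp_rot: [2.073, 0.29, -2.07]
force: [1.2, -0.0, 0.7]
opening: 0.0853
```

drive_tool(rows=[{"delta_pos":[0,-0.042,-0.0315],"rot":[0,0,0]},{"delta_pos":[0,-0.042,-0.0315],"rot":[0,0,0]},{"delta_pos":[0,-0.042,-0.0315],"rot":[0,0,0]},{"delta_pos":[0.02,-0.042,-0.0315],"rot":[0,0,0]},{"delta_pos":[0.04,-0.042,-0.0315],"rot":[0,0,0]},{"delta_pos":[0.04,-0.042,-0.0315],"rot":[-8.9,0,0]},{"delta_pos":[0.04,0,0],"rot":[0,0,0]},{"delta_pos":[0,0,0],"rot":[0,0,0]}])

```text
t: 5.7
tool_pos: [0.4909, 0.3243, 0.1643]
tcp_rot: [1.972, 0.436, -1.989]
force: [-0.3, -0.8, 0.3]
opening: 0.0856
```

```bash
cat > st.py <<'E'
from h import *
np.set_printoptions(precision=4,suppress=True)
def go(tx,ty,tz,yaw):
    s=manip.read_state();Rt=Rm(s['tcp_rot']);yaw=np.radians(yaw)
    y=np.array([-np.sin(yaw),np.cos(yaw),0]);x=np.array([0,0,-1.]);T=np.c_[x,y,np.cross(x,y)]
    print('t',s['t'],'pos',s['tool_pos'],'F',s['force'],'op',s['opening'],'q',s['joint_pos'])
    print('shift tool',Rt.T@(np.array([tx,ty,tz])-s['tool_pos']),'rot',np.degrees(R.from_matrix(Rt.T@T).as_rotvec()))
E
python3 - <<'E'
from st import *
go(.4942,.3312,.085,-155.1)
p=manip.read_camera('side');save(p,'s2');cv2.imwrite('pics/s2c.png',cv2.resize(p['frame'][180:320,190:340,::-1],None,fx=4,fy=4,interpolation=cv2.INTER_CUBIC))
E
```

```text
t 5.7 pos [0.4909 0.3243 0.1643] F [-0.3258 -0.8291  0.2867] op 0.08563371353924032 q [ 0.3786  0.3403  1.6709 -0.0001  1.1388  1.5147]
shift tool [ 0.0793 -0.0048 -0.0066] rot [0.0109 0.4837 0.02  ]
```

View pics/s2c.png

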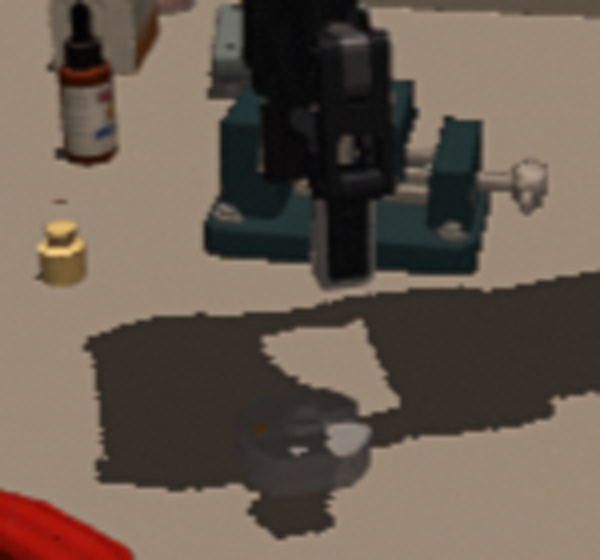

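```bash
python3 - <<'E'
from st import *
p=manip.read_camera('side')
s=manip.read_state();T=Rm(s['tcp_rot']);print(s['tool_pos'])
for L in(.055,.06,.065,.07,.075):
  print(L,[proj(p,s['tool_pos']+T@[L,-d,w])[0].round(1) for d in(.043,.057) for w in(-.011,.011)])
E
```

```text
[0.4937 0.3247 0.1692]
0.055 [array([264.7, 245.2]), array([279.1, 243.4]), array([267. , 249.8]), array([281.7, 247.9])]
0.06 [array([264.8, 248.2]), array([279.1, 246.3]), array([267.1, 252.9]), array([281.7, 250.9])]
0.065 [array([264.8, 251.2]), array([279.1, 249.3]), array([267.1, 255.9]), array([281.7, 253.9])]
0.07 [array([264.9, 254.1]), array([279.1, 252.2]), array([267.2, 258.9]), array([281.7, 256.9])]
0.075 [array([264.9, 257.1]), array([279.1, 255.1]), array([267.2, 261.9]), array([281.7, 259.8])]
```

```bash
python3 - <<'E'
from st import *
go(.4942,.3312,.074,-155.1)
E
```

```text
t 5.8 pos [0.4937 0.3247 0.1692] F [ 0.3965  0.172  -0.2098] op 0.08531539177639424 q [ 0.3775  0.335   1.6669 -0.      1.1389  1.5146]
shift tool [ 0.0952 -0.0057 -0.0031] rot [-0.0523 -0.0478 -0.0045]
```

drive_tool(rows=[{"delta_pos":[0,-0.006,-0.003],"rot":[0,0,0]},{"delta_pos":[0,0,0],"rot":[0,0,0]},{"delta_pos":[0,0,0],"rot":[0,0,0]}])

```text
t: 6.18
tool_pos: [0.4939, 0.3317, 0.1692]
tcp_rot: [1.983, 0.437, -1.98]
force: [0.3, -0.3, 0.1]
opening: 0.0858
```

```bash
python3 - <<'E'
from st import *
go(.4942,.3312,.074,-155.1)
E
```

```text
t 6.175 pos [0.4939 0.3317 0.1692] F [ 0.2528 -0.3455  0.0595] op 0.08576957844953341 q [ 0.3885  0.3439  1.6555 -0.      1.1405  1.5252]
shift tool [0.0952 0.0006 0.0001] rot [-0.032  -0.0938 -0.0047]
```

drive_tool(rows=[{"delta_pos":[0.02,0,0],"rot":[0,0,0]},{"delta_pos":[0.025,0,0],"rot":[0,0,0]},{"delta_pos":[0.025,0,0],"rot":[0,0,0]},{"delta_pos":[0.015,0,0],"rot":[0,0,0]},{"delta_pos":[0.01,0,0],"rot":[0,0,0]},{"delta_pos":[0,0,0],"rot":[0,0,0]}])

```text
t: 6.92
tool_pos: [0.4932, 0.3314, 0.0725]
tcp_rot: [1.98, 0.437, -1.982]
force: [-0.2, -0.3, 0.9]
opening: 0.0855
```

drive_tool(rows=[{"delta_pos":[0,0,0],"rot":[0,0,0]},{"delta_pos":[0,0,0],"rot":[0,0,0]},{"delta_pos":[0,0,0],"rot":[0,0,0]},{"delta_pos":[0,0,0],"rot":[0,0,0]},{"delta_pos":[0,0,0],"rot":[0,0,0]},{"delta_pos":[0,0,0],"rot":[0,0,0]}], claw=1, newtons=24)

```text
t: 7.68
tool_pos: [0.4942, 0.3318, 0.0741]
tcp_rot: [1.983, 0.437, -1.98]
force: [0.5, -1.0, 5.8]
opening: 0.0477
```

```bash
python3 - <<'E'
from st import *
go(.4942,.3312,.074,-155.1)
p=manip.read_camera('side');cv2.imwrite('pics/s3c.png',cv2.resize(p['frame'][180:320,190:340,::-1],None,fx=4,fy=4,interpolation=cv2.INTER_CUBIC))
E
```

```text
t 7.675 pos [0.4942 0.3318 0.0741] F [ 0.4983 -1.0027  5.8263] op 0.047659355427478005 q [ 0.3885  0.4875  1.6817 -0.0001  0.9707  1.5252]
shift tool [0.0001 0.0005 0.0002] rot [-0.0255 -0.0948 -0.0105]
```

View pics/s3c.png

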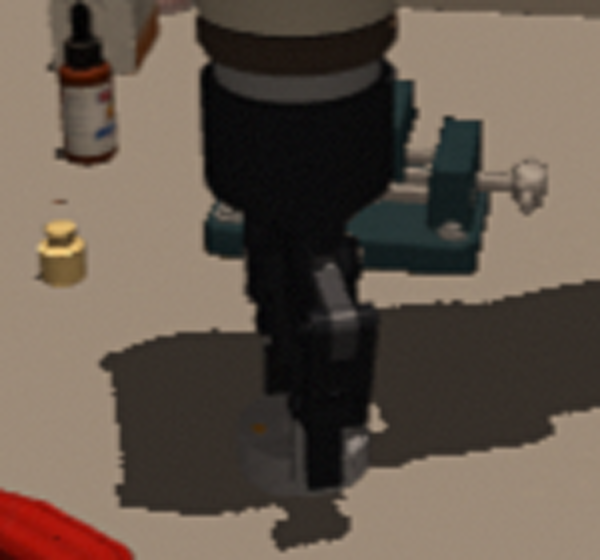

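drive_tool(rows=[{"delta_pos":[-0.01,0,0],"rot":[0,0,0]},{"delta_pos":[-0.02,0,0],"rot":[0,0,0]},{"delta_pos":[-0.03,0,0],"rot":[0,0,0]},{"delta_pos":[-0.03,0,0],"rot":[0,0,0]},{"delta_pos":[-0.03,0,0],"rot":[0,0,0]},{"delta_pos":[-0.026,0,0],"rot":[0,0,0]},{"delta_pos":[0,0,0],"rot":[0,0,0]},{"delta_pos":[0,0,0],"rot":[0,0,0]}])

```text
t: 8.72
tool_pos: [0.4929, 0.3313, 0.2183]
tcp_rot: [1.98, 0.437, -1.983]
force: [-0.8, -0.2, -3.1]
opening: 0.0479
```

```bash
python3 - <<'E'
from st import *
go(.6306,-.083,.22,-151)
E
```

```text
t 8.725 pos [0.4929 0.3313 0.2183] F [-0.7639 -0.1532 -3.0814] op 0.04786574310607575 q [0.3886 0.2841 1.6247 0.     1.2343 1.5252]
shift tool [-0.0017  0.4338  0.0493] rot [-4.1236  0.0846  0.0092]
```

drive_tool(rows=[{"delta_pos":[0,0.02,0.002],"rot":[0,0,0]},{"delta_pos":[0,0.04,0.004],"rot":[0,0,0]},{"delta_pos":[0,0.04,0.005],"rot":[0,0,0]},{"delta_pos":[0,0.045,0.006],"rot":[0,0,0]},{"delta_pos":[0,0.045,0.006],"rot":[0,0,0]},{"delta_pos":[0,0.045,0.006],"rot":[0,0,0]},{"delta_pos":[0,0.045,0.006],"rot":[0,0,0]},{"delta_pos":[0,0.045,0.005],"rot":[0,0,0]},{"delta_pos":[0,0.04,0.004],"rot":[0,0,0]},{"delta_pos":[0,0.04,0.003],"rot":[0,0,0]},{"delta_pos":[0,0.029,0.002],"rot":[-4.1,0,0]},{"delta_pos":[0,0,0],"rot":[0,0,0]}])

```text
t: 10.22
tool_pos: [0.6311, -0.0858, 0.2177]
tcp_rot: [1.938, 0.498, -1.942]
force: [-0.3, 0.4, -1.5]
opening: 0.0472
```

drive_tool(rows=[{"delta_pos":[0,0,0],"rot":[0,0,0]},{"delta_pos":[0,0,0],"rot":[0,0,0]}])

```text
t: 10.48
tool_pos: [0.631, -0.082, 0.2186]
tcp_rot: [1.937, 0.502, -1.939]
force: [0.3, -0.3, -1.6]
opening: 0.047
```

```bash
python3 - <<'E'
from st import *
go(.6306,-.083,.155,-151)
import pickle
P={c:manip.read_camera(c) for c in('top','side')};pickle.dump(P,open('P1.pkl','wb'))
a=cv2.resize(P['side']['frame'][100:210,190:310,::-1],None,fx=4,fy=4,interpolation=cv2.INTER_CUBIC)
b=cv2.resize(P['top']['frame'][110:220,290:360,::-1],None,fx=4,fy=4,interpolation=cv2.INTER_CUBIC)
cv2.imwrite('pics/v1.png',np.hstack([a,b]))
E
```

```text
t 10.475 pos [ 0.631  -0.082   0.2186] F [ 0.2613 -0.2923 -1.562 ] op 0.047013908468676924 q [-0.3189  0.3867  1.4941  0.0001  1.262   0.7456]
shift tool [0.0636 0.0007 0.0008] rot [0.0071 0.0412 0.0557]
```

View pics/v1.png

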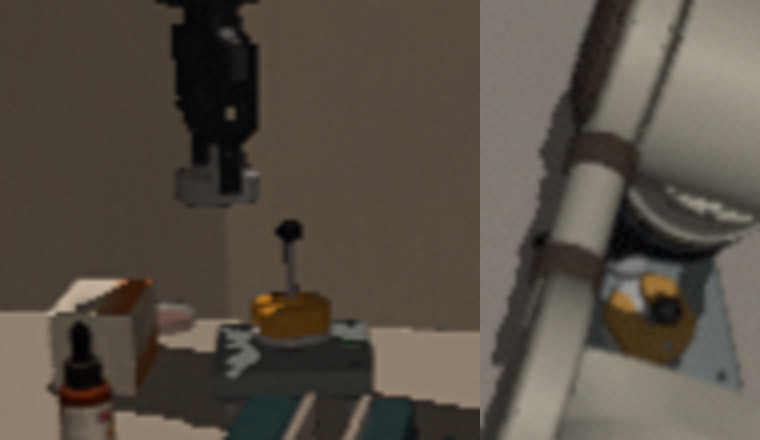

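drive_tool(rows=[{"delta_pos":[0.015,0,0],"rot":[0,0,0]},{"delta_pos":[0.02,0,0],"rot":[0,0,0]},{"delta_pos":[0.02,0,0],"rot":[0,0,0]},{"delta_pos":[0.011,0,0],"rot":[0,0,0]},{"delta_pos":[0,0,0],"rot":[0,0,0]},{"delta_pos":[0,0,0],"rot":[0,0,0]}])

```text
t: 11.32
tool_pos: [0.6321, -0.083, 0.1539]
tcp_rot: [1.939, 0.5, -1.936]
force: [-0.1, 0.5, -1.8]
opening: 0.0474
```

```bash
python3 - <<'E'
from st import *
go(.6306,-.083,.1525,-151)
import pickle
P={c:manip.read_camera(c) for c in('top','side')};pickle.dump(P,open('P2.pkl','wb'))
a=cv2.resize(P['side']['frame'][140:200,220:300,::-1],None,fx=6,fy=6,interpolation=cv2.INTER_CUBIC)
b=cv2.resize(P['top']['frame'][160:220,310:360,::-1],None,fx=6,fy=6,interpolation=cv2.INTER_CUBIC)
cv2.imwrite('pics/v2.png',np.hstack([a,b]))
E
```

```text
t 11.325 pos [ 0.6321 -0.083   0.1539] F [-0.1442  0.5486 -1.7524] op 0.04740477606976178 q [-0.3198  0.4624  1.5313  0.      1.1465  0.7454]
shift tool [ 0.0014 -0.0007  0.0013] rot [-0.0297 -0.056  -0.0585]
```

View pics/v2.png

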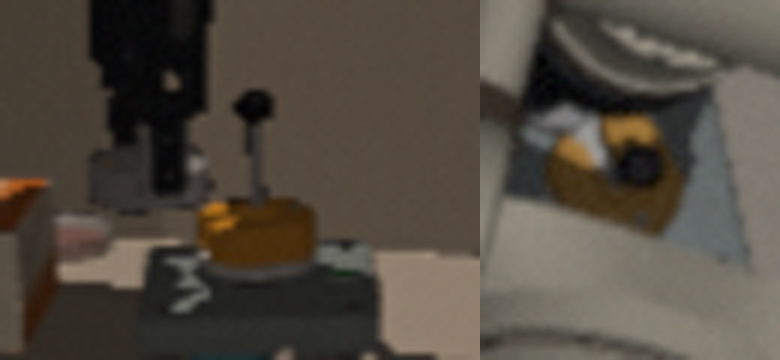

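```bash
cat > ov.py <<'E'
from fit import *
import sys
def overlay(P,s,name,off=(0,0),st=(.5886,-.1063),fz=.0475,dz=.074):
    T=Rm(s['tcp_rot']);yaw=np.arctan2(T[1,2],T[0,2]);u=T[:2,2]
    c=s['tool_pos'][:2]+off[0]*T[:2,2]+off[1]*T[:2,1]
    out=[]
    for cam,(u0,v0,u1,v1) in dict(side=(220,140,300,200),top=(310,160,360,220)).items():
        im=cv2.resize(P[cam]['frame'],None,fx=6,fy=6,interpolation=cv2.INTER_CUBIC)[:,:,::-1].copy()
        raw=im.copy()
        def pl(X,col,cl=True): cv2.polylines(im,[np.round((proj(P[cam],X)+.5)*6).astype(int)],cl,col,1)
        z=s['tool_pos'][2]-dz
        pl(place(*c,yaw,z),(0,255,0));pl(place(*c,yaw,z+.018),(0,0,255))
        a=np.linspace(0,6.28,30)
        for zz in(.062,.075): pl(np.c_[st[0]+.009*np.cos(a),st[1]+.009*np.sin(a),np.full(30,fz+zz)],(255,0,255))
        pl(np.array([[*st,fz+.022],[*st,fz+.062]]),(255,255,0),False)
        pl(place(*st,np.radians(29),fz+.018),(255,255,0))
        out+=[x[v0*6:v1*6,u0*6:u1*6] for x in((im,) )]
    cv2.imwrite(f'pics/{name}.png',np.hstack(out))
E
python3 - <<'E'
from ov import *
import pickle
P=pickle.load(open('P2.pkl','rb'));overlay(P,manip.read_state(),'v3')
E
```

```text
(no output)
```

View pics/v3.png

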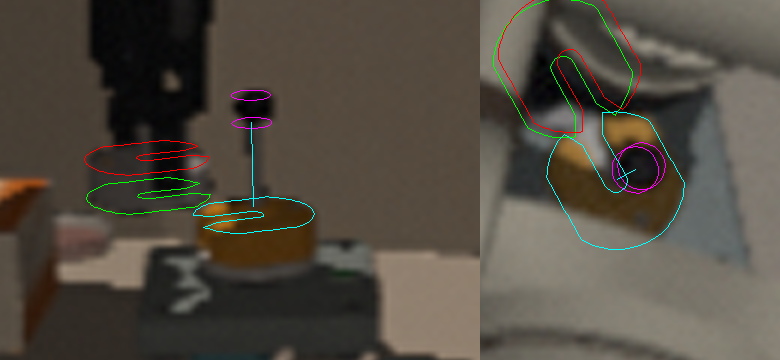

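```bash
python3 - <<'E'
from ov import *
import pickle
P=pickle.load(open('P2.pkl','rb'));f=P['top']['frame'][168:196,316:346,::-1]
f=np.clip(f.astype(float)*1.5,0,255).astype(np.uint8)
a=cv2.resize(f,None,fx=13,fy=13,interpolation=cv2.INTER_CUBIC)
b=a.copy();s=manip.read_state();T=Rm(s['tcp_rot']);yaw=np.arctan2(T[1,2],T[0,2])
for z,col in((0,(0,255,0)),(.018,(0,0,255))):
    q=proj(P['top'],place(*s['tool_pos'][:2],yaw,s['tool_pos'][2]-.074+z));cv2.polylines(b,[np.round((q+.5-[316,168])*13).astype(int)],True,col,1)
cv2.imwrite('pics/v4.png',np.hstack([a,b]))
E
```

```text
(no output)
```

View pics/v4.png

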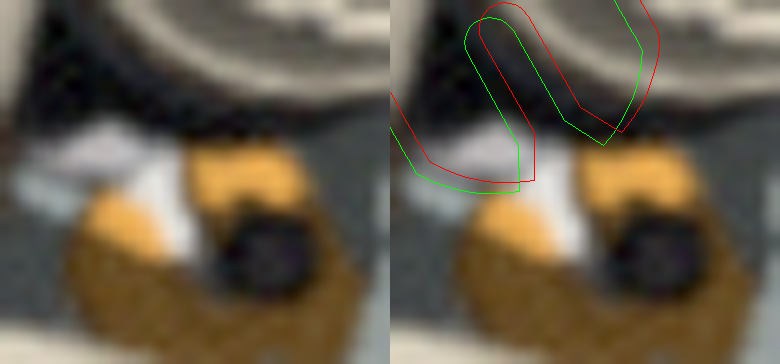

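```bash
python3 - <<'E'
from st import *
go(.5886,-.1063,.1525,-151)
E
```

```text
t 11.425 pos [ 0.6323 -0.083   0.1543] F [-0.1656 -0.2491 -1.6486] op 0.047209333586661725 q [-0.3197  0.4619  1.5311  0.      1.1465  0.7454]
shift tool [ 0.0017 -0.0008  0.0495] rot [-0.0278 -0.0828 -0.0881]
```

drive_tool(rows=[{"delta_pos":[0.0015,-0.0008,0.004],"rot":[0,0,0]},{"delta_pos":[0,0,0.005],"rot":[0,0,0]},{"delta_pos":[0,0,0.005],"rot":[0,0,0]},{"delta_pos":[0,0,0.005],"rot":[0,0,0]},{"delta_pos":[0,0,0.004],"rot":[0,0,0]},{"delta_pos":[0,0,0],"rot":[0,0,0]},{"delta_pos":[0,0,0],"rot":[0,0,0]}])

```text
t: 12.3
tool_pos: [0.6112, -0.0932, 0.1517]
tcp_rot: [1.938, 0.501, -1.938]
force: [0.7, -0.5, -3.1]
opening: 0.0473
```

```bash
python3 - <<'E'
from st import *
go(.5886,-.1063,.1525,-151)
import pickle
P={c:manip.read_camera(c) for c in('top','side')};pickle.dump(P,open('P3.pkl','wb'))
from ov import *
s=manip.read_state()
a=cv2.resize(P['side']['frame'][145:190,230:280,::-1],None,fx=8,fy=8,interpolation=cv2.INTER_CUBIC)
f=P['top']['frame'][168:198,316:346,::-1];f=np.clip(f.astype(float)*1.6,0,255).astype(np.uint8)
b=cv2.resize(f,None,fx=12,fy=12,interpolation=cv2.INTER_CUBIC)
T=Rm(s['tcp_rot']);yaw=np.arctan2(T[1,2],T[0,2])
cv2.imwrite('pics/v5.png',np.hstack([a,b]))
E
```

```text
t 12.3 pos [ 0.6112 -0.0932  0.1517] F [ 0.7389 -0.5369 -3.0875] op 0.04726539467994996 q [-0.3465  0.4216  1.5918  0.0001  1.128   0.7185]
shift tool [-0.0008  0.0005  0.0261] rot [-0.0237 -0.0108 -0.0052]
```

View pics/v5.png

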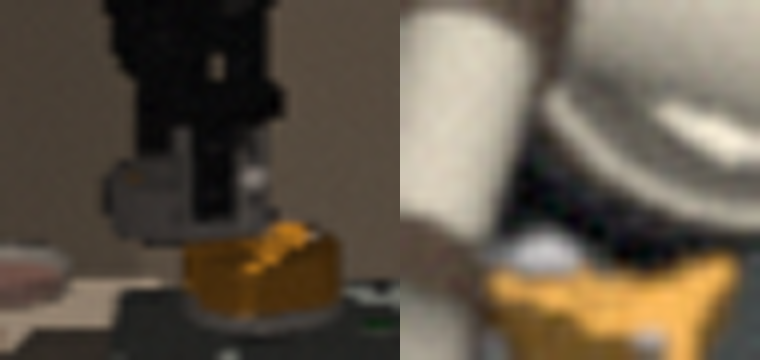

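drive_tool(rows=[{"delta_pos":[0,0,0.003],"rot":[0,0,0]},{"delta_pos":[0,0,0.002],"rot":[0,0,0]},{"delta_pos":[0,0,0],"rot":[0,0,0]},{"delta_pos":[0,0,0],"rot":[0,0,0]}])

```text
t: 12.9
tool_pos: [0.6067, -0.0956, 0.1517]
tcp_rot: [1.938, 0.501, -1.938]
force: [0.4, 0.3, -1.6]
opening: 0.0473
```

drive_tool(rows=[{"delta_pos":[0,0,0.002],"rot":[0,0,0]},{"delta_pos":[0,0,0.001],"rot":[0,0,0]},{"delta_pos":[0,0,0],"rot":[0,0,0]},{"delta_pos":[0,0,0],"rot":[0,0,0]}])

```text
t: 13.4
tool_pos: [0.6045, -0.0973, 0.152]
tcp_rot: [1.939, 0.5, -1.936]
force: [2.7, -0.2, -1.3]
opening: 0.047
```

```bash
cat > f.py <<'E'
from st import *
import sys
go(.5886,-.1063,.1525,-151)
s=manip.read_state();T=Rm(s['tcp_rot']);print('F in tool',T.T@s['force'],'tau tool',T.T@s['torque'])
E
python3 f.py
```

```text
t 13.4 pos [ 0.6045 -0.0973  0.152 ] F [ 2.7131 -0.1719 -1.3352] op 0.04704061969440218 q [-0.3567  0.407   1.6108 -0.0001  1.1223  0.7084]
shift tool [-0.0005  0.0001  0.0183] rot [-0.0283 -0.0493 -0.0633]
F in tool [ 1.3388  1.4631 -2.2892] tau tool [-0.0206  0.3762  0.3972]
```

drive_tool(rows=[{"delta_pos":[0,0.0005,0],"rot":[0,0,0]},{"delta_pos":[0,0,0],"rot":[0,0,0]},{"delta_pos":[0,0,0],"rot":[0,0,0]}])

```text
t: 13.78
tool_pos: [0.6044, -0.0976, 0.1518]
tcp_rot: [1.938, 0.5, -1.938]
force: [2.4, -1.0, -1.5]
opening: 0.0474
```

```bash
python3 f.py; python3 - <<'E'
from st import *
F=[]
for i in range(4):
    manip.read_camera('side');s=manip.read_state();F.append(Rm(s['tcp_rot']).T@s['force'])
print(np.array(F))
E
```

```text
t 13.775 pos [ 0.6044 -0.0976  0.1518] F [ 2.3894 -0.9938 -1.5285] op 0.04736203352865878 q [-0.3572  0.4077  1.6103 -0.0001  1.1233  0.7079]
shift tool [-0.0007 -0.0001  0.018 ] rot [-0.0233 -0.0082 -0.0156]
F in tool [ 1.5293  2.0265 -1.6087] tau tool [-0.0834  0.2612  0.3221]
[[ 0.3288  1.1614 -1.8125]
 [-0.7006  2.161  -1.9894]
 [ 0.2031  2.8919 -0.6257]
 [ 0.486   1.9428 -1.6113]]
```

drive_tool(rows=[{"delta_pos":[0,0.001,0],"rot":[0,0,0]},{"delta_pos":[0,0,0],"rot":[0,0,0]},{"delta_pos":[0,0,0],"rot":[0,0,0]}])

```text
t: 14.35
tool_pos: [0.6043, -0.0982, 0.1512]
tcp_rot: [1.937, 0.502, -1.939]
force: [0.7, -0.5, -1.8]
opening: 0.0476
```

```bash
cat > g.py <<'E'
from st import *
F=[];X=[]
for i in range(5):
    manip.read_camera('side');s=manip.read_state();T=Rm(s['tcp_rot']);F.append(np.r_[T.T@s['force'],10*(T.T@s['torque'])]);X.append(s['tool_pos'])
F=np.array(F);print('t',s['t'],'F tool,10*tau',F.mean(0),'sd',F.std(0)[:3],'op',s['opening'])
x=np.mean(X,0);print('pos',x,'stem rel tool',T.T@(np.array([.5886,-.1063,x[2]])-x))
E
python3 g.py
```

```text
t 14.6 F tool,10*tau [ 1.6749  0.2901 -0.2632  0.0377 -0.1646 -0.1512] sd [0.4722 0.3391 0.308 ] op 0.04747311634294017
pos [ 0.6045 -0.0983  0.1514] stem rel tool [ 0.     -0.0007  0.0178]
```

drive_tool(rows=[{"delta_pos":[0,0.0005,0.001],"rot":[0,0,0]},{"delta_pos":[0,0,0.001],"rot":[0,0,0]},{"delta_pos":[0,0,0.001],"rot":[0,0,0]},{"delta_pos":[0,0,0],"rot":[0,0,0]},{"delta_pos":[0,0,0],"rot":[0,0,0]}])

```text
t: 15.22
tool_pos: [0.6024, -0.1003, 0.1517]
tcp_rot: [1.938, 0.501, -1.938]
force: [0.9, 0.7, -2.5]
opening: 0.0473
```

```bash
python3 g.py
```

```text
t 15.475 F tool,10*tau [ 1.5655 -0.0785  0.2264  0.0563 -0.2583 -0.2429] sd [0.3847 0.2476 0.3308] op 0.04715157118481238
pos [ 0.6024 -0.1003  0.1517] stem rel tool [-0.     -0.0015  0.015 ]
```

drive_tool(rows=[{"delta_pos":[0,0,0.0015],"rot":[0,0,0]},{"delta_pos":[0,0,0.0015],"rot":[0,0,0]},{"delta_pos":[0,0,0.0015],"rot":[0,0,0]},{"delta_pos":[0,0,0.0015],"rot":[0,0,0]},{"delta_pos":[0,0,0],"rot":[0,0,0]},{"delta_pos":[0,0,0],"rot":[0,0,0]}])

```text
t: 16.23
tool_pos: [0.5972, -0.1032, 0.1517]
tcp_rot: [1.938, 0.501, -1.938]
force: [1.1, -0.1, -1.1]
opening: 0.0473
```

```bash
python3 g.py
```

```text
t 16.475 F tool,10*tau [ 2.0584 -0.1847  0.1197  0.0568  0.1146 -0.0401] sd [0.3419 0.3447 0.6216] op 0.04754776894629067
pos [ 0.5972 -0.1032  0.1517] stem rel tool [-0.     -0.0014  0.009 ]
```

Inside the narrow slot with no lateral force. I'll keep going in small steps until it reaches the end of the slot.

drive_tool(rows=[{"delta_pos":[0,0,0.0015],"rot":[0,0,0]},{"delta_pos":[0,0,0.0015],"rot":[0,0,0]},{"delta_pos":[0,0,0.0015],"rot":[0,0,0]},{"delta_pos":[0,0,0.0015],"rot":[0,0,0]},{"delta_pos":[0,0,0],"rot":[0,0,0]},{"delta_pos":[0,0,0],"rot":[0,0,0]}])

```text
t: 17.23
tool_pos: [0.5919, -0.1061, 0.1516]
tcp_rot: [1.938, 0.501, -1.938]
force: [0.5, -0.2, -1.6]
opening: 0.0479
```

```bash
python3 g.py
```

```text
t 17.475 F tool,10*tau [ 2.4849 -0.1037  0.0076 -0.0672 -0.102  -0.2315] sd [0.5633 0.5446 0.3831] op 0.04735076829903719
pos [ 0.5919 -0.1061  0.1517] stem rel tool [ 0.     -0.0014  0.003 ]
```

drive_tool(rows=[{"delta_pos":[0,0,0.001],"rot":[0,0,0]},{"delta_pos":[0,0,0.001],"rot":[0,0,0]},{"delta_pos":[0,0,0],"rot":[0,0,0]},{"delta_pos":[0,0,0],"rot":[0,0,0]}])

```text
t: 17.98
tool_pos: [0.5902, -0.1071, 0.1516]
tcp_rot: [1.938, 0.501, -1.938]
force: [-0.0, -0.0, -2.0]
opening: 0.0479
```

```bash
python3 g.py
```

```text
t 18.225 F tool,10*tau [ 2.0009  0.0802 -0.0576  0.0339 -0.2513 -0.0318] sd [0.4919 0.6843 0.3973] op 0.04746309337090004
pos [ 0.5902 -0.1071  0.1517] stem rel tool [-0.     -0.0015  0.001 ]
```

drive_tool(rows=[{"delta_pos":[0,0,0.001],"rot":[0,0,0]},{"delta_pos":[0,0,0],"rot":[0,0,0]},{"delta_pos":[0,0,0],"rot":[0,0,0]}])

```text
t: 18.6
tool_pos: [0.5893, -0.1076, 0.1516]
tcp_rot: [1.938, 0.501, -1.938]
force: [0.3, -0.5, -2.0]
opening: 0.0474
```

```bash
python3 g.py
```

```text
t 18.85 F tool,10*tau [ 2.1168 -0.4263  0.152  -0.101   0.0536 -0.2093] sd [0.6997 0.207  0.4758] op 0.047598801688260715
pos [ 0.5893 -0.1076  0.1516] stem rel tool [-0.     -0.0014  0.    ]
```

drive_tool(rows=[{"delta_pos":[0,0,0.001],"rot":[0,0,0]},{"delta_pos":[0,0,0],"rot":[0,0,0]},{"delta_pos":[0,0,0],"rot":[0,0,0]}])

```text
t: 19.23
tool_pos: [0.5884, -0.1081, 0.1516]
tcp_rot: [1.938, 0.501, -1.938]
force: [-1.4, -0.1, -2.8]
opening: 0.0474
```

```bash
python3 g.py
```

```text
t 19.475 F tool,10*tau [ 1.761  -0.2712  0.2139  0.2689 -0.0466 -0.1323] sd [0.5361 0.3228 0.4732] op 0.047522138929053194
pos [ 0.5884 -0.1081  0.1517] stem rel tool [-0.     -0.0015 -0.001 ]
```

drive_tool(rows=[{"delta_pos":[0,0,0.001],"rot":[0,0,0]},{"delta_pos":[0,0,0],"rot":[0,0,0]},{"delta_pos":[0,0,0],"rot":[0,0,0]}])

```text
t: 19.85
tool_pos: [0.5876, -0.1085, 0.1517]
tcp_rot: [1.938, 0.501, -1.938]
force: [-0.1, 0.9, -3.0]
opening: 0.0475
```

```bash
python3 g.py;  python3 - <<'E'
from h import *
P={c:manip.read_camera(c) for c in('top','side')}
a=cv2.resize(P['side']['frame'][145:190,235:285,::-1],None,fx=8,fy=8,interpolation=cv2.INTER_CUBIC)
f=P['top']['frame'][168:198,316:346,::-1];f=np.clip(f.astype(float)*1.6,0,255).astype(np.uint8)
b=cv2.resize(f,None,fx=12,fy=12,interpolation=cv2.INTER_CUBIC)
cv2.imwrite('pics/v6.png',np.hstack([a,b]))
E
```

```text
t 20.1 F tool,10*tau [ 2.7402 -0.2051 -0.5795  0.1134  0.825  -0.0476] sd [0.4422 0.2872 0.4112] op 0.047282170752189885
pos [ 0.5876 -0.1085  0.1517] stem rel tool [ 0.     -0.0015 -0.002 ]
```

View pics/v6.png

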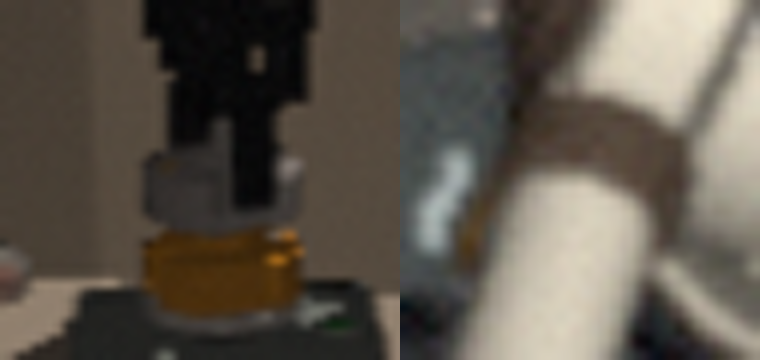

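drive_tool(rows=[{"delta_pos":[0,0,0.0006],"rot":[0,0,0]},{"delta_pos":[0,0,0],"rot":[0,0,0]},{"delta_pos":[0,0,0],"rot":[0,0,0]}])

```text
t: 20.58
tool_pos: [0.5874, -0.1086, 0.1517]
tcp_rot: [1.939, 0.501, -1.937]
force: [4.1, 2.1, -4.9]
opening: 0.0472
```

```bash
python3 g.py
```

```text
t 20.825 F tool,10*tau [ 4.2477  0.0638 -4.9388  0.1977  8.3086  0.0394] sd [0.2786 0.3703 0.5557] op 0.04703833276617777
pos [ 0.5874 -0.1086  0.1517] stem rel tool [ 0.     -0.0014 -0.0022]
```

drive_tool(rows=[{"delta_pos":[0,0,-0.0014],"rot":[0,0,0]},{"delta_pos":[0.001,0,0],"rot":[0,0,0]},{"delta_pos":[0.002,0,0],"rot":[0,0,0]},{"delta_pos":[0.002,0,0],"rot":[0,0,0]},{"delta_pos":[0.001,0,0],"rot":[0,0,0]},{"delta_pos":[0,0,0],"rot":[0,0,0]},{"delta_pos":[0,0,0],"rot":[0,0,0]}])

```text
t: 21.7
tool_pos: [0.5883, -0.1082, 0.1457]
tcp_rot: [1.938, 0.501, -1.938]
force: [0.0, -0.8, -2.5]
opening: 0.0471
```

```bash
python3 g.py
```

```text
t 21.95 F tool,10*tau [ 2.4198 -0.0859  0.0251  0.0547 -0.1891 -0.1687] sd [0.5826 0.2591 0.3301] op 0.04747270725499671
pos [ 0.5883 -0.1082  0.1457] stem rel tool [-0.     -0.0015 -0.0012]
```

drive_tool(rows=[{"delta_pos":[0.001,0,0],"rot":[0,0,0]},{"delta_pos":[0.001,0,0],"rot":[0,0,0]},{"delta_pos":[0,0,0],"rot":[0,0,0]},{"delta_pos":[0,0,0],"rot":[0,0,0]}])

```text
t: 22.45
tool_pos: [0.5882, -0.1082, 0.1436]
tcp_rot: [1.938, 0.501, -1.938]
force: [0.1, -0.7, -1.9]
opening: 0.0474
```

```bash
python3 g.py
```

```text
t 22.7 F tool,10*tau [ 2.5878 -0.2889 -0.3258 -0.1819 -0.2001  0.0135] sd [0.3594 0.3032 0.3627] op 0.047609706706189324
pos [ 0.5883 -0.1082  0.1437] stem rel tool [-0.     -0.0015 -0.0012]
```

drive_tool(rows=[{"delta_pos":[0.001,0,0],"rot":[0,0,0]},{"delta_pos":[0.001,0,0],"rot":[0,0,0]},{"delta_pos":[0,0,0],"rot":[0,0,0]}])

```text
t: 23.08
tool_pos: [0.5881, -0.1081, 0.1415]
tcp_rot: [1.938, 0.501, -1.938]
force: [0.4, 1.2, -2.7]
opening: 0.047
```

```bash
python3 g.py
```

```text
t 23.325 F tool,10*tau [ 2.2354  0.1061 -0.2141  0.0959 -0.2084 -0.1878] sd [0.5677 0.5609 0.4533] op 0.047554348058688314
pos [ 0.5882 -0.1081  0.1416] stem rel tool [ 0.     -0.0014 -0.0012]
```

drive_tool(rows=[{"delta_pos":[0.001,0,0],"rot":[0,0,0]},{"delta_pos":[0,0,0],"rot":[0,0,0]},{"delta_pos":[0,0,0],"rot":[0,0,0]}])

```text
t: 23.7
tool_pos: [0.5882, -0.1081, 0.1406]
tcp_rot: [1.938, 0.501, -1.938]
force: [0.2, 0.2, -1.8]
opening: 0.0474
```

```bash
python3 g.py
```

```text
t 23.95 F tool,10*tau [ 2.4422 -0.0389  0.2104  0.0971 -0.0175 -0.1057] sd [0.5823 0.7613 0.3968] op 0.047148446268665795
pos [ 0.5883 -0.1082  0.1407] stem rel tool [-0.     -0.0015 -0.0012]
```

drive_tool(rows=[{"delta_pos":[0.0007,0,0],"rot":[0,0,0]},{"delta_pos":[0,0,0],"rot":[0,0,0]},{"delta_pos":[0,0,0],"rot":[0,0,0]}])

```text
t: 24.32
tool_pos: [0.5883, -0.1082, 0.1401]
tcp_rot: [1.938, 0.501, -1.938]
force: [-1.7, 0.5, -1.3]
opening: 0.0473
```

```bash
python3 g.py
```

```text
t 24.575 F tool,10*tau [ 0.0509 -0.3704  0.3343 -0.0656 -0.6574 -0.691 ] sd [0.4731 0.4366 0.281 ] op 0.04760564309847705
pos [ 0.5883 -0.1082  0.1401] stem rel tool [-0.     -0.0015 -0.0012]
```

drive_tool(rows=[{"delta_pos":[0.0007,0,0],"rot":[0,0,0]},{"delta_pos":[0,0,0],"rot":[0,0,0]},{"delta_pos":[0,0,0],"rot":[0,0,0]}])

```text
t: 24.95
tool_pos: [0.5884, -0.1082, 0.1399]
tcp_rot: [1.938, 0.501, -1.938]
force: [-3.2, 0.6, 5.4]
opening: 0.0471
```

```bash
python3 g.py
```

```text
t 25.2 F tool,10*tau [-4.7394 -1.7804  2.1619  0.0215 -3.5163 -3.7275] sd [0.4212 0.3749 0.2009] op 0.04740623615040391
pos [ 0.5884 -0.1082  0.1399] stem rel tool [-0.     -0.0015 -0.0011]
```

```bash
python3 - <<'E'
from h import *
import pickle
p=manip.read_camera('side');pickle.dump(p,open('P4.pkl','wb'))
f=np.clip(p['frame'][150:188,240:280,::-1].astype(float)*1.7,0,255).astype(np.uint8)
cv2.imwrite('pics/v7.png',cv2.resize(f,None,fx=15,fy=15,interpolation=cv2.INTER_CUBIC))
E
```

```text
(no output)
```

View pics/v7.png

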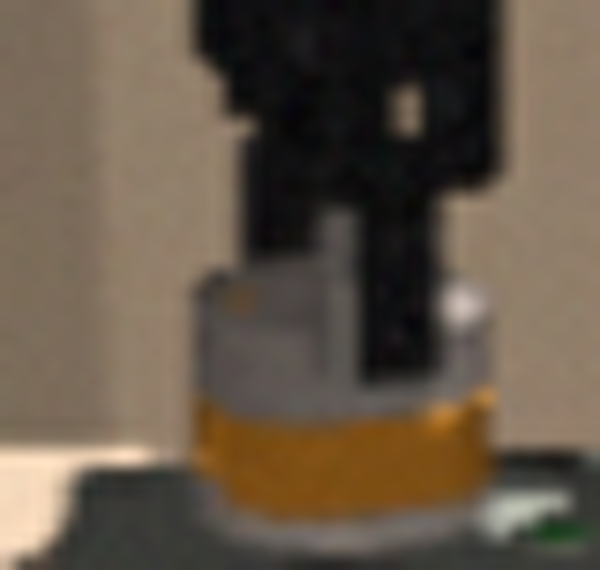

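```bash
python3 - <<'E'
from ov import *
import pickle
np.set_printoptions(linewidth=200)
P0=pickle.load(open('P0.pkl','rb'))['side'];p=pickle.load(open('P4.pkl','rb'))
for n,q in(('before',P0),('now',p)):
    f=q['frame'].astype(int);print(n)
    for c in(256,258,260,262,267): print(c,[(int(a),int(b)) for a,b in f[168:187,c][:,[0,2]]])
# predicted rows for brass
for c in(256,260):
  pass
for fz in(.0468,.0483):
    st=(.5886,-.1063)
    ang=np.radians(29)
    for nm,z in(('pan',0),('brass top',.018),('steel top',.036),('st+4',.040)):
        q=proj(p,place(*st,ang if z<.02 else ang+np.pi,fz+z));print(fz,nm,'lowest row',q[:,1].max().round(2),'left',q[:,0].min().round(1),'right',q[:,0].max().round(1))
E
```

```text
before
256 [(84, 61), (82, 59), (82, 60), (82, 60), (82, 60), (103, 57), (167, 29), (140, 20), (107, 17), (159, 26), (122, 20), (72, 13), (66, 8), (70, 14), (68, 10), (67, 20), (67, 53), (59, 53), (39, 36)]
258 [(83, 60), (83, 59), (84, 61), (82, 61), (81, 56), (72, 20), (69, 9), (78, 13), (127, 20), (168, 27), (150, 25), (80, 13), (69, 12), (71, 12), (72, 12), (78, 23), (87, 50), (67, 59), (46, 40)]
260 [(82, 59), (82, 60), (82, 58), (83, 61), (80, 55), (68, 20), (70, 14), (93, 14), (133, 21), (167, 27), (159, 26), (98, 16), (77, 12), (78, 13), (81, 13), (85, 20), (92, 45), (75, 64), (52, 46)]
262 [(54, 47), (55, 47), (55, 48), (59, 51), (59, 52), (63, 50), (84, 38), (109, 19), (142, 23), (168, 28), (157, 25), (92, 15), (86, 15), (85, 13), (85, 13), (93, 28), (113, 67), (82, 68), (65, 56)]
267 [(82, 60), (80, 58), (84, 61), (81, 59), (102, 55), (168, 31), (168, 37), (168, 27), (168, 27), (161, 26), (115, 19), (87, 15), (84, 14), (85, 14), (83, 12), (90, 46), (131, 114), (76, 67), (41, 35)]
now
256 [(44, 37), (50, 32), (53, 33), (49, 42), (54, 47), (53, 45), (51, 45), (53, 47), (53, 
[... 620 characters left out ...]
(74, 13), (72, 11), (73, 12), (75, 16), (68, 33), (73, 63), (67, 57)]
267 [(9, 9), (11, 10), (13, 12), (5, 7), (8, 9), (11, 11), (15, 14), (37, 34), (57, 49), (62, 37), (74, 15), (74, 14), (73, 12), (73, 13), (73, 11), (70, 23), (65, 55), (67, 59), (46, 41)]
0.0468 pan lowest row 184.91 left 251.8 right 271.8
0.0468 brass top lowest row 178.64 left 251.6 right 271.8
0.0468 steel top lowest row 172.27 left 251.4 right 271.7
0.0468 st+4 lowest row 170.85 left 251.3 right 271.7
0.0483 pan lowest row 184.39 left 251.8 right 271.8
0.0483 brass top lowest row 178.11 left 251.6 right 271.8
0.0483 steel top lowest row 171.74 left 251.4 right 271.7
0.0483 st+4 lowest row 170.31 left 251.3 right 271.7
```

drive_tool(rows=[{"delta_pos":[-0.0015,0,0],"rot":[0,0,0]},{"delta_pos":[0,-0.0004,0.0006],"rot":[0,0,0]},{"delta_pos":[0.0007,0,0],"rot":[0,0,0]},{"delta_pos":[0.0008,0,0],"rot":[0,0,0]},{"delta_pos":[0,0,0],"rot":[0,0,0]},{"delta_pos":[0,0,0],"rot":[0,0,0]}])

```text
t: 26.0
tool_pos: [0.5875, -0.1081, 0.1399]
tcp_rot: [1.937, 0.501, -1.938]
force: [-3.3, 1.7, 5.3]
opening: 0.0471
```

```bash
python3 g.py
```

```text
t 26.25 F tool,10*tau [-5.2555 -2.66    2.4236  0.1986 -4.1033 -4.5494] sd [0.708  0.5782 0.2542] op 0.04773465498018094
pos [ 0.5875 -0.1081  0.1399] stem rel tool [-0.     -0.001  -0.0019]
```

drive_tool(rows=[{"delta_pos":[0.0004,-0.0003,0.0003],"rot":[0,0,0]},{"delta_pos":[0.0001,0,0],"rot":[0,0,0]},{"delta_pos":[0.0001,0,0],"rot":[0,0,0]},{"delta_pos":[0.0001,0,0],"rot":[0,0,0]}])

```text
t: 26.75
tool_pos: [0.5874, -0.108, 0.1396]
tcp_rot: [1.938, 0.5, -1.937]
force: [-3.4, 1.7, 7.7]
opening: 0.0473
```

```bash
sed -i 's/range(5)/range(N)/; s/^F=\[\]/import sys\nN=int(sys.argv[1]) if len(sys.argv)>1 else 5\nF=[]/' g.py; python3 g.py 2
```

```text
t 26.85 F tool,10*tau [-6.6365 -2.929   2.5655  0.0248 -3.7433 -4.7401] sd [0.2947 0.4062 0.3811] op 0.0473029351535454
pos [ 0.5874 -0.108   0.1395] stem rel tool [ 0.     -0.0009 -0.0019]
```

drive_tool(rows=[{"delta_pos":[0.0004,-0.0002,0.0002],"rot":[0,0,0]},{"delta_pos":[0.0001,0,0],"rot":[0,0,0]},{"delta_pos":[0.0001,0,0],"rot":[0,0,0]},{"delta_pos":[0.0001,0,0],"rot":[0,0,0]}])

```text
t: 27.35
tool_pos: [0.5874, -0.108, 0.1392]
tcp_rot: [1.939, 0.5, -1.937]
force: [-2.9, 1.2, 7.1]
opening: 0.0473
```

drive_tool(rows=[{"delta_pos":[0.0001,0,0],"rot":[0,0,0]},{"delta_pos":[0.0001,0,0],"rot":[0,0,0]},{"delta_pos":[0.0001,0,0],"rot":[0,0,0]},{"delta_pos":[0.0001,0,0],"rot":[0,0,0]}])

```text
t: 27.85
tool_pos: [0.5873, -0.108, 0.1389]
tcp_rot: [1.939, 0.5, -1.937]
force: [-4.5, 1.2, 8.8]
opening: 0.0469
```

drive_tool(rows=[{"delta_pos":[0.0003,0,0],"rot":[0,0,0]},{"delta_pos":[0.0001,0,0],"rot":[0,0,0]},{"delta_pos":[0.0001,0,0],"rot":[0,0,0]},{"delta_pos":[0.0001,0,0],"rot":[0,0,0]},{"delta_pos":[0.0001,0,0],"rot":[0,0,0]},{"delta_pos":[0.0001,0,0],"rot":[0,0,0]}])

```text
t: 28.6
tool_pos: [0.5874, -0.108, 0.1383]
tcp_rot: [1.939, 0.5, -1.937]
force: [-4.1, 1.8, 10.0]
opening: 0.0471
```

```bash
python3 g.py 2
```

```text
t 28.7 F tool,10*tau [-9.0281 -3.774   2.8647  0.1187 -4.4903 -6.3155] sd [0.6308 0.2406 0.1747] op 0.04734000467004213
pos [ 0.5874 -0.108   0.1383] stem rel tool [ 0.     -0.0009 -0.0019]
```

drive_tool(rows=[{"delta_pos":[0.0001,0,0],"rot":[0,0,0]},{"delta_pos":[0.0001,0,0],"rot":[0,0,0]},{"delta_pos":[0.0001,0,0],"rot":[0,0,0]},{"delta_pos":[0.0001,0,0],"rot":[0,0,0]},{"delta_pos":[0.0001,0,0],"rot":[0,0,0]},{"delta_pos":[0.0001,0,0],"rot":[0,0,0]},{"delta_pos":[0.0001,0,0],"rot":[0,0,0]},{"delta_pos":[0.0001,0,0],"rot":[0,0,0]}])

```text
t: 29.7
tool_pos: [0.5874, -0.108, 0.1375]
tcp_rot: [1.938, 0.5, -1.937]
force: [-4.7, 1.2, 10.6]
opening: 0.0472
```

```bash
python3 g.py 2
```

```text
t 29.8 F tool,10*tau [-8.7003 -3.5019  2.8933  0.2703 -4.4451 -6.3626] sd [0.4235 0.1529 0.3375] op 0.047588755703226904
pos [ 0.5874 -0.108   0.1375] stem rel tool [ 0.     -0.0009 -0.0019]
```

drive_tool(rows=[{"delta_pos":[0.0002,0,0],"rot":[0,0,0]},{"delta_pos":[0.0001,0,0],"rot":[0,0,0]},{"delta_pos":[0.0001,0,0],"rot":[0,0,0]},{"delta_pos":[0.0001,0,0],"rot":[0,0,0]},{"delta_pos":[0.0001,0,0],"rot":[0,0,0]},{"delta_pos":[0.0001,0,0],"rot":[0,0,0]},{"delta_pos":[0.0001,0,0],"rot":[0,0,0]},{"delta_pos":[0.0001,0,0],"rot":[0,0,0]}])

```text
t: 30.8
tool_pos: [0.5874, -0.108, 0.1367]
tcp_rot: [1.938, 0.5, -1.937]
force: [-5.4, 2.2, 11.4]
opening: 0.0472
```

```bash
python3 g.py 2
```

```text
t 30.9 F tool,10*tau [-10.2158  -3.7743   3.2896   0.5614  -5.4742  -6.9144] sd [0.0467 0.3006 0.0175] op 0.04758147845857386
pos [ 0.5874 -0.108   0.1367] stem rel tool [ 0.     -0.0009 -0.0019]
```

drive_tool(rows=[{"delta_pos":[0.0001,0,0],"rot":[0,0,0]},{"delta_pos":[0.0001,0,0],"rot":[0,0,0]},{"delta_pos":[0.0001,0,0],"rot":[0,0,0]},{"delta_pos":[0.0001,0,0],"rot":[0,0,0]},{"delta_pos":[0.0001,0,0],"rot":[0,0,0]},{"delta_pos":[0.0001,0,0],"rot":[0,0,0]},{"delta_pos":[0.0001,0,0],"rot":[0,0,0]},{"delta_pos":[0.0001,0,0],"rot":[0,0,0]},{"delta_pos":[0.0001,0,0],"rot":[0,0,0]}])

```text
t: 32.02
tool_pos: [0.5874, -0.108, 0.1358]
tcp_rot: [1.938, 0.5, -1.937]
force: [-4.7, 1.9, 10.0]
opening: 0.0472
```

```bash
python3 g.py 2;python3 - <<'E'
from h import *
p=manip.read_camera('side')
f=np.clip(p['frame'][150:188,240:280,::-1].astype(float)*1.7,0,255).astype(np.uint8)
cv2.imwrite('pics/v8.png',cv2.resize(f,None,fx=15,fy=15,interpolation=cv2.INTER_CUBIC))
E
```

```text
t 32.125 F tool,10*tau [-10.3901  -2.9857   3.2076   0.3556  -5.3848  -7.2353] sd [0.2336 0.0282 0.2436] op 0.047376368911079464
pos [ 0.5874 -0.108   0.1358] stem rel tool [ 0.     -0.0009 -0.0019]
```

View pics/v8.png

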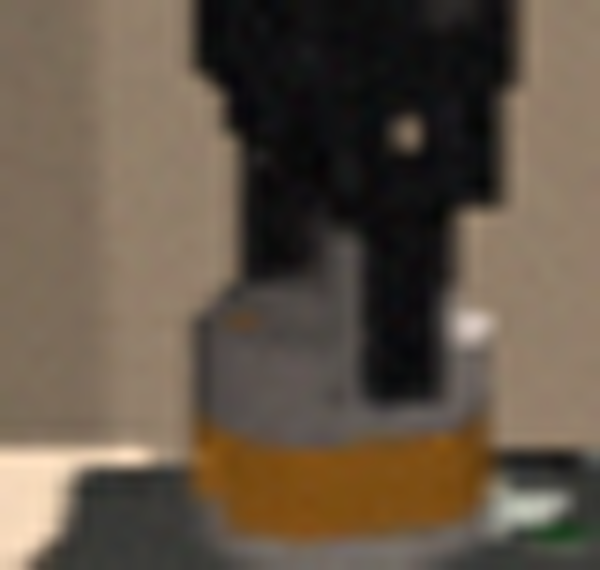

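drive_tool(rows=[{"delta_pos":[-0.0006,0,0],"rot":[0,0,0]},{"delta_pos":[-0.0006,0,0],"rot":[0,0,0]},{"delta_pos":[0,0,0],"rot":[0,0,0]}])

```text
t: 32.55
tool_pos: [0.5873, -0.108, 0.1358]
tcp_rot: [1.939, 0.5, -1.937]
force: [-1.0, 0.7, 5.1]
opening: 0.0473
```

```bash
python3 g.py 2
```

```text
t 32.65 F tool,10*tau [-5.2483 -0.1991  0.3792  0.3104 -1.0108 -2.6636] sd [0.0691 0.3292 0.1106] op 0.047191557263353744
pos [ 0.5873 -0.108   0.1358] stem rel tool [ 0.     -0.0008 -0.002 ]
```

drive_tool(rows=[{"delta_pos":[-0.0007,0,0],"rot":[0,0,0]},{"delta_pos":[0,0,0],"rot":[0,0,0]}])

```text
t: 32.9
tool_pos: [0.5872, -0.108, 0.136]
tcp_rot: [1.939, 0.5, -1.937]
force: [2.2, 0.3, 1.7]
opening: 0.0473
```

drive_tool(rows=[{"delta_pos":[0,0,0],"rot":[0,0,0]},{"delta_pos":[0,0,0],"rot":[0,0,0]},{"delta_pos":[0,0,0],"rot":[0,0,0]},{"delta_pos":[0,0,0],"rot":[0,0,0]},{"delta_pos":[0,0,0],"rot":[0,0,0]},{"delta_pos":[0,0,0],"rot":[0,0,0]}], claw=-1)

```text
t: 33.65
tool_pos: [0.5868, -0.1079, 0.136]
tcp_rot: [1.938, 0.501, -1.938]
force: [-0.4, 1.4, 0.7]
opening: 0.0853
```

```bash
python3 g.py 2;python3 - <<'E'
from h import *
p=manip.read_camera('side')
f=np.clip(p['frame'][150:188,240:280,::-1].astype(float)*1.7,0,255).astype(np.uint8)
cv2.imwrite('pics/v9.png',cv2.resize(f,None,fx=15,fy=15,interpolation=cv2.INTER_CUBIC))
E
```

```text
t 33.75 F tool,10*tau [ 0.5124 -0.1136  0.0656  0.5821  0.1153 -0.0663] sd [0.5449 0.0075 0.0642] op 0.08547973221061675
pos [ 0.5868 -0.1079  0.136 ] stem rel tool [-0.     -0.0006 -0.0023]
```

View pics/v9.png

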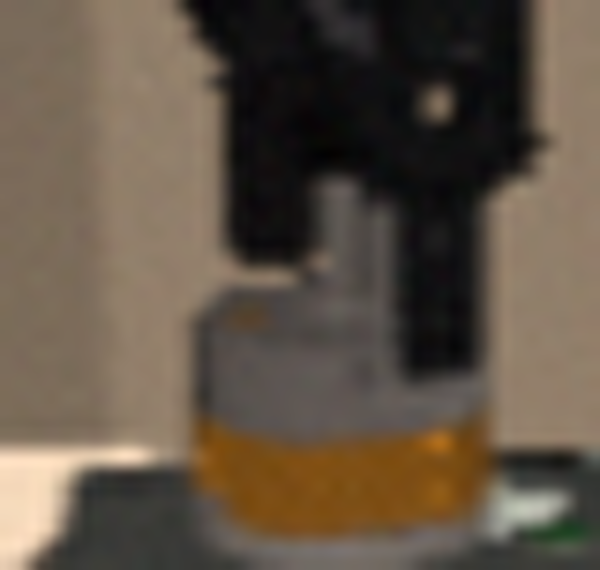

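Released, and the mass is seated. I'll raise the tool straight up, clear of the knob (fingertips above 0.13).

drive_tool(rows=[{"delta_pos":[-0.005,0,0],"rot":[0,0,0]},{"delta_pos":[-0.01,0,0],"rot":[0,0,0]},{"delta_pos":[-0.02,0,0],"rot":[0,0,0]},{"delta_pos":[-0.03,0,0],"rot":[0,0,0]},{"delta_pos":[-0.04,0,0],"rot":[0,0,0]},{"delta_pos":[-0.04,0,0],"rot":[0,0,0]},{"delta_pos":[-0.03,0,0],"rot":[0,0,0]},{"delta_pos":[0,0,-0.0],"rot":[0,0,0]}])

```text
t: 34.8
tool_pos: [0.5882, -0.1084, 0.3159]
tcp_rot: [1.943, 0.495, -1.929]
force: [-0.7, 0.4, 0.4]
opening: 0.0851
```

drive_tool(rows=[{"delta_pos":[0,-0.04,0.02],"rot":[0,0,0]},{"delta_pos":[0,-0.05,0.03],"rot":[0,0,0]},{"delta_pos":[0,-0.05,0.03],"rot":[0,0,0]},{"delta_pos":[0,-0.05,0.03],"rot":[0,0,0]},{"delta_pos":[0,-0.04,0.02],"rot":[0,0,0]},{"delta_pos":[0,0,0],"rot":[0,0,0]},{"delta_pos":[0,0,0],"rot":[0,0,0]}])

```text
t: 35.67
tool_pos: [0.3619, 0.0301, 0.3109]
tcp_rot: [1.938, 0.5, -1.937]
force: [-0.5, -0.7, -0.9]
opening: 0.0853
```

```bash
python3 - <<'E'
from h import *
P={c:manip.read_camera(c) for c in('top','side')};print(manip.read_state()['t'])
save(P['top'],'tE');save(P['side'],'sE')
f=lambda a:np.clip(a.astype(float)*1.4,0,255).astype(np.uint8)
a=cv2.resize(f(P['side']['frame'][145:190,240:285,::-1]),(400,400),interpolation=cv2.INTER_CUBIC)
b=cv2.resize(f(P['top']['frame'][168:208,312:352,::-1]),(400,400),interpolation=cv2.INTER_CUBIC)
cv2.imwrite('pics/v10.png',np.hstack([a,b]))
E
```

```text
35.775
```

View pics/v10.png

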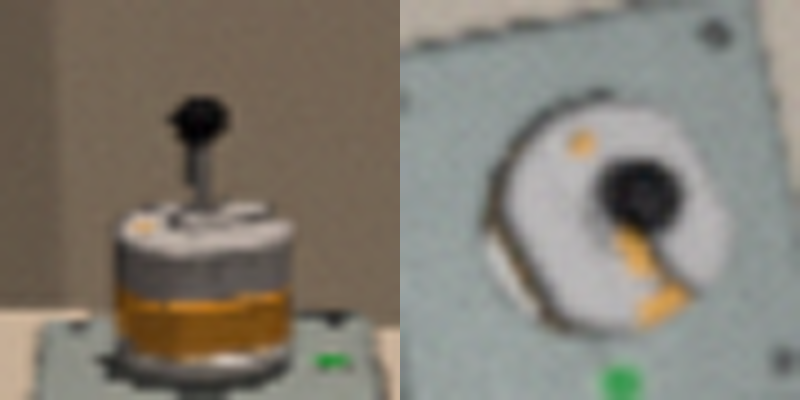

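View pics/sE.png

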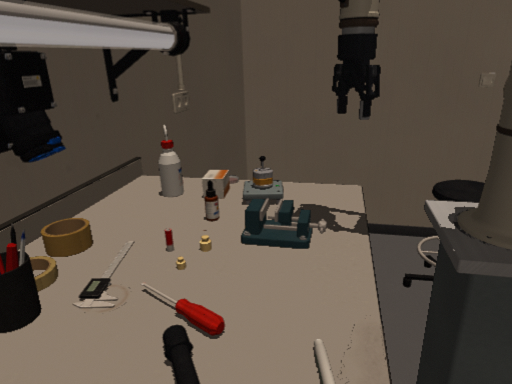

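```bash
python3 -c "
from workcell import manip
print(manip.job_done())"
```

```text
the job is handed in; nothing more can be done
None
```

The steel mass is nested flat on the brass one, pressed in and released. I handed the job in at about 36 s of the 72 s allowed.

- **Fit:** I gripped the steel mass by its flats and slid it onto the stem from the side opposite the brass slot. It touched the slot's flare lightly, and I corrected that by about 1.5 mm. I found the end of the slot at about 5 N, backed off and lowered it until it seated.
- **Push:** The wrist force read about 9–11 N for about 4.3 s, after about a second building up through 7–8 N. The hanger gave way about 4 mm and I followed it down. The mass's own weight of about 2.4 N comes on top of that reading. The highest reading was about 13 N, including some sideways force, so I saw nothing near 25 N.
- **Last pictures:** The steel sits flat on the brass with no visible gap, and its slot faces opposite the brass one. The brass mass is still on the hanger, and the things around look unmoved. The gripper is well clear.

**Checks that disagreed:** At first contact, one side-picture edge was about half a pixel off what a full nest should show, and there was a sideways force of about 3–4 N. I put the force down to the arm flexing, since it pointed along the arm and did not change when I shifted the mass. The later pictures, with the mass pressed down and then released, showed a proper nest.

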